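# Lock the board holder open at its tape mark

## Robot

A 7-joint arm with a two-finger parallel gripper is mounted at the origin on the work surface. World frame = base frame: x ahead of the robot, y to its left, z up, the work surface at z = 0. Lengths are in m, angles in rad, forces in N, time in s.
With the tool pointing down it reaches from about 0.425 to 0.875 m from the base axis. Payload 4.7 kg.
Tool frame: the origin (TCP) lies midway between the tips of the shut fingers; the grasp point (between the pads) lies 19 mm behind it; z points along the fingers, y is the direction in which the jaws open and shut (so a half turn about z gives the same grasp; the last joint's range is limited). The gripper opens to 87 mm and grips with 3 to 60 N. Pads are 19 mm wide; open, the fingers measure 117 mm over their backs; the gripper's body (75 mm by 190 mm) begins 51 mm behind the grasp point.
Start: joints at [1.15, 0.321, -0.07, 1.45, 0.023, 1.371, -0.057], TCP at [0.274, -0.59, 0.223] pointing down, gripper open.
Joint ranges: [-2.86, 2.86], [-0.3, 2.09], [-1.38, 1.24], [0.06, 2.45], [-1.56, 4.7], [0.09, 2.05], [-2.69, 2.69]. Speed limits (rad/s): [2.57, 2.57, 3.14, 3.14, 3.14, 3.14, 3.14].

## Interface

Orientations are given as a rotation vector (axis times angle).
In Python, from bench import get_state, eyes, job gives the robot as it stands. The module is installed in compiled form; this text tells all that it offers.
- The arm moves only by the shell command python3 -m jog 'ROWS' [FORCE]. ROWS is JSON, a list that holds one entry, the list of rows, each a list of 5 numbers: the opening, from 0 (shut) to 1 (fully open), then the shift along the tool's x, y, z in units of 40 mm (1.0 is 40 mm), then the turn about the tool's z in units of 5 degrees (1.0 is 5 degrees). In form: [[[jaw, dx, dy, dz, turn], ...]]. A call has 1 to 10 rows; each row shifts and turns the commanded pose from where the row before left it, along the tool's axes as they then stand; what a row does not reach is not made up. A row lasts 1/8 s, in which the tool goes at most 62.5 mm and 10.7 degrees, less where a joint would pass 70% of its speed; a pose out of reach is approached as far as the arm can. A call is refused whole if a number of a shift passes 1 or a number of a turn 1, either way. A call with a gripper value outside its range is refused whole. The fingers move at their own pace and stop on an object; FORCE is the grip in N (left out, the last holds). Time passes only in rows, so rows that do not move let the fingers close. It gives the time, the measured TCP pose, the force and the opening at its end, in the units of the state.
- get_state(): the state, without advancing time (a new reading comes with each control period).
- eyes.get_image(name): name is "scene" or "top" or "wrist"; returns (picture, depth): 420x560x3 uint8, red, green, blue; 420x560 float32, m along the optical axis (not along the pixel's ray), 0 where there is no reading.
- eyes.camera_params(name): a dict with "camera_matrix" (3x3 intrinsics, pixels), "pose" (4x4, takes a point from camera to world coordinates); the wrist camera has in their place "mount" (4x4, takes a point from camera to tool coordinates, whose origin is the TCP and whose axes are the flange's). Camera axes: x right, y down, z forward; pixel columns grow to the right and rows downward; lengths in m; the calibration is good to about 2 mm. A picture is of the moment at which its call begins: read the wrist's pose just before it. camera_params takes no time and is no camera call.
- job.close_job(): hands the job in, once; it reports no verdict.
The state is a dict: "time": time; "joint_positions": joint angles; "qd": joint speeds; "joint_torque": joint torques, N m; "position": TCP position; "tool_rot": TCP orientation; "ft_force": force on the tool from outside, world axes, zero at the start; "torque": the same for the moment, N m; "grip_width": opening from 0.0 (shut) to 1.0 (fully open).
Only numpy, scipy, OpenCV 4.12 (cv2) and the standard library are available. Lean on these libraries where they do the work, as an engineer would, in place of code of your own. Each camera call takes 0.05 s, during which the arm holds its last target. There are 200 camera calls.

## Task

The spring-closing board holder on the counter has to be locked open for the two boards. Hook your fingers behind the sliding leg's T-bar on both sides of the leg's bar, draw the leg out until the end of its bar stands over the tape mark, and, while you hold it there, squeeze the cam lever fully shut against the bar. Finish with the leg still gripped firmly at the mark and the lever shut: do not let go; leave the crockery and jars around it where they are.

Things in the scene. Friction and masses are not known exactly. Their poses are not given: they have to be found in the camera images.
- holder: Fixed holder for chopping boards: bamboo base board 124 x 345 mm, top at z 14 mm, with an aluminium rail (16 mm wide, top at 29 mm) along it and a slatted upright, 165 mm high, at the -y end. Origin: centre of the board's underside. Its y axis runs along the rail, the way the leg is drawn out; its x axis points across it, to the lever's side; z up. It does not move during the job.
- pull (a point): Centre of the sliding leg's T-bar pull: a level steel rod 12 mm thick, 112 mm long, across the rail (along the holder's x), 42 mm above the counter. At the start the leg is sprung fully in (towards -y). It slides 120 mm along +y; with the lever open the spring pulls it back with 4 N at first, 8 N fully out. Axes as the holder's.
- leg_end (a point): Middle of the square outer (+y) end of the sliding leg's bar, 31 mm above the counter, 20 mm beyond the T-bar's middle. Axes as the holder's.
- mark (a point): Length mark: a strip of dark tape 5 mm wide, across the base board and over the rail, at another place along the rail each time. This point is its centre line over the middle of the rail, at the height of leg_end; leg_end is to come to this point (45 to 90 mm of pull). Axes as the holder's.
- lever_top (a point): Middle of the free upper edge of the cam lever: a dark flap, 34 mm long (along the bar), 38 mm high, 7 mm thick, on the +x side of the leg's bar; its middle is 25 mm from the T-bar's middle towards -y. Hinged to the leg at its lower edge, 22 mm above the counter and 18 mm from the rail's middle; open, it leans out to +x. Shut, its outer face is 22 mm from the rail's middle, its top 60 mm high.
- cam_lever (a joint): Angle of the cam lever, rad: 0 shut (upright, at its stop), 0.52 to 0.70 at the start, 0.8 fully open. Stays where it is left. Pushed inwards at its top it turns with about 1 N, and with up to 10 N below about 0.5 rad, where its cam bites on the rail and locks the leg. Shut, lever and bar together are 33 mm wide (22 mm to +x, 11 mm to -x of the rail's middle).
- teacup: White porcelain cup with a handle, 80 mm across, 56 mm high, loose bystander; origin under its centre.
- dessert_cup: Footed glass dessert cup, 80 mm across, 76 mm high, loose bystander; origin under its centre.
- sugar_pot: Round steel sugar pot with lid and handle, 80 mm across, 79 mm high, loose bystander; origin under its centre.
- tea_tin: Round tea tin, 66 mm across, 75 mm high, loose bystander; origin under its centre.
- spoon: Small wooden spoon, 120 mm, lying on the counter, loose bystander.
- jam_jar: Jam jar with a steel cap, 62 mm across, 78 mm high, loose bystander; origin under its centre.
- mug: Clay mug, 80 mm across, 85 mm high, loose bystander; origin under its centre.
- leg: The whole sliding leg: slatted upright 112 mm wide, 165 mm high; from it a straight bar 22 mm wide (11 mm to each side of the rail's middle), 16 to 50 mm above the counter, runs along the rail, under the T-bar and 20 mm past it; the cam lever rides on it. Origin: at counter height under the upright's inner face, 118 mm from the T-bar's middle. Axes as the holder's.

How it is judged:
On the way, in this order (a step that is already met when the one before it is completed fails the run):
1. the leg is held by the fingers with its end at the mark, the lever still open (y of leg_end in the frame of mark between -0.005 and 0.005 m and value of joint cam_lever above 0.15 rad and contact force between the fingers and leg above 1 N), for 0.2 s.
2. the lever is shut with the leg held at the mark (y of leg_end in the frame of mark between -0.005 and 0.005 m and value of joint cam_lever below 0.06 rad and contact force between the fingers and leg above 3 N), for 0.2 s.
At the end, for the whole second after the job is handed in: The end of the leg's bar is within 5 mm of the tape's centre line, the cam lever is shut (under 0.06 rad), the leg is at rest, and the fingers still grip the leg and lever with more than 3 N (all of step 2 and linear speed of leg below 0.005 m/s); the arm keeps its last pose, push and grip.
It fails at once if a bystander is pushed more than 20 mm (distance of any of teacup, dessert_cup, sugar_pot, tea_tin, spoon, jam_jar, mug from where it was at the start of the episode above 0.02 m).
It fails at once if the lever is shut more than 12 mm away from the mark (value of joint cam_lever below 0.06 rad and (y of leg_end in the frame of mark above 0.012 m or y of leg_end in the frame of mark below -0.012 m)).
It fails at once if the lever is shut with nothing holding the leg (value of joint cam_lever below 0.06 rad and contact force between the fingers and leg below 0.05 N).
It also fails if it takes over 35 s, if anything falls off the work surface, if the arm or the gripper's body presses on something with over 40 N, if the wrist force passes 120 N, or if a joint passes its speed limit or range.

## Working session

There is one attempt and no reset: what is moved stays moved. The work goes in short steps, Python scripts to look and compute and a shell command to move; the robot and the scene stay as the last step left them, time stands still between calls to the robot, and variables do not carry over. Pictures are saved under pics/ and viewed, about 8 in all and at most 12, crops included, and the job is handed in when it is done.

```bash
mkdir -p pics; cat > h.py <<'E'
import numpy as np,cv2
from bench import get_state,eyes,job
from scipy.spatial.transform import Rotation as R
def grab(n,f=None):
    s=get_state(); im,d=eyes.get_image(n); p=eyes.camera_params(n)
    if n=='wrist':
        T=np.eye(4);T[:3,:3]=R.from_rotvec(s['tool_rot']).as_matrix();T[:3,3]=s['position'];T=T@p['mount']
    else: T=p['pose']
    K=np.array(p['camera_matrix'])
    if f: cv2.imwrite('pics/'+f,im[:,:,::-1]); np.savez('pics/'+f+'.npz',im=im,d=d,T=T,K=K)
    return im,d,K,np.array(T)
def cloud(d,K,T):
    v,u=np.mgrid[:d.shape[0],:d.shape[1]]
    P=np.stack([(u-K[0,2])/K[0,0]*d,(v-K[1,2])/K[1,1]*d,d],-1)@T[:3,:3].T+T[:3,3]
    P[d==0]=np.nan
    return P
E
python3 - <<'E'
from h import *
s=get_state();print(s)
grab('top','top.png');grab('scene','scene.png')
print(R.from_rotvec(s['tool_rot']).as_matrix().round(3))
E
```

```text
{'time': 0.0, 'joint_positions': array([ 1.15009977,  0.32183889, -0.07006391,  1.45165373,  0.02260167,
        1.37077483, -0.05687121]), 'qd': array([ 0.00097663, -0.00067265, -0.00074744, -0.00167313,  0.0009707 ,
       -0.00149683,  0.00246111]), 'joint_torque': array([ 1.89363236e-04, -4.91285062e+01, -4.03685672e-01, -3.12524343e+01,
       -6.38834853e-02,  4.35897731e-02,  1.43640841e-04]), 'position': array([ 0.27351358, -0.58906095,  0.22146169]), 'tool_rot': array([-3.06585644e+00, -6.77277959e-01,  7.97977643e-04]), 'ft_force': array([-0.22001824,  0.55032751,  0.55703979]), 'torque': array([-0.02313799,  0.03023559,  0.00763704]), 'grip_width': 1.0029598062274239}
[[ 0.907  0.421 -0.001]
 [ 0.421 -0.907  0.002]
 [-0.    -0.002 -1.   ]]
```

View pics/top.png

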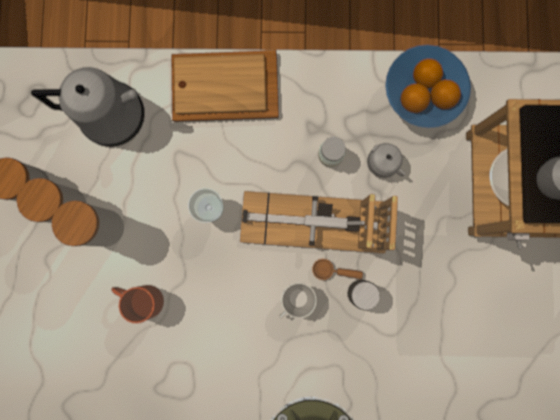

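View pics/scene.png

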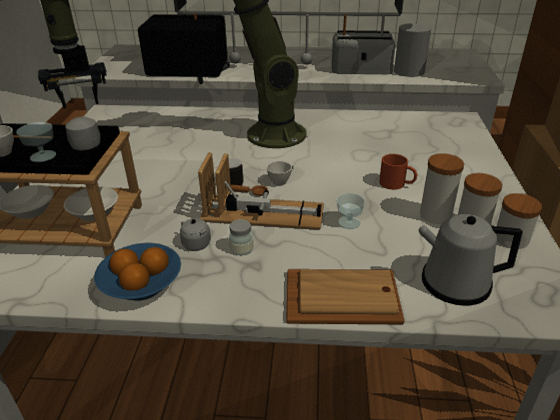

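Top view: rail runs roughly horizontally, with the T-bar at about (314,220), the tape at (266,220) and the lever at (325,208). The holder's +y is image left. Next I'll zoom in and measure.

```bash
python3 - <<'E'
from h import *
z=np.load('pics/top.png.npz');im,d,K,T=z['im'],z['d'],z['K'],z['T']
P=cloud(d,K,T)
for n,(u,v) in dict(tbar=(314,205),tbar2=(313,238),tbarmid=(314,221),tape=(267,205),tape2=(266,240),leg=(249,218),baseL=(243,245),lever=(325,210),glass=(208,207),teacup=(299,300)).items(): print(n,P[v,u].round(4),im[v,u])
c=im[180:260,230:410];cv2.imwrite('pics/topz.png',cv2.resize(c,None,fx=4.4,fy=4.4,interpolation=cv2.INTER_CUBIC)[:,:,::-1])
print((d[220,314]/K[0,0]))
E
```

```text
tbar [0.5561 0.0015 0.0472] [147 139 131]
tbar2 [0.48   0.0031 0.0476] [130 123 113]
tbarmid [0.5193 0.001  0.0447] [181 171 161]
tape [0.5578 0.1113 0.0154] [101  78  59]
tape2 [0.475  0.1124 0.0102] [144 111  73]
leg [0.5251 0.152  0.0323] [162 155 145]
baseL [ 4.626e-01  1.677e-01 -3.000e-04] [180 169 154]
lever [ 0.5455 -0.0245  0.0402] [54 49 41]
glass [0.5502 0.2498 0.0258] [180 181 180]
teacup [0.3354 0.0326 0.0043] [191 181 167]
0.002285367657597276
```

View pics/topz.png

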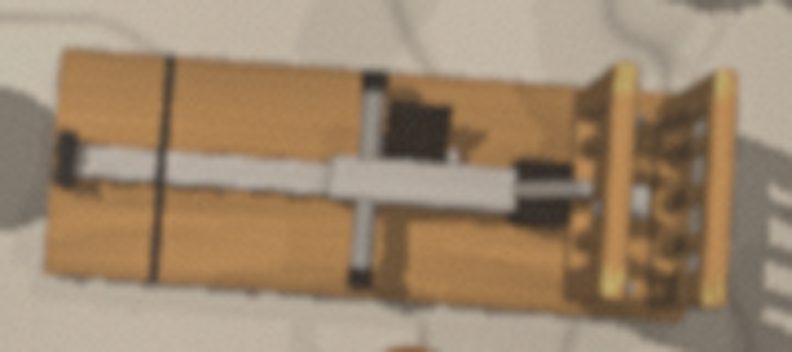

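Zoom: T-bar ends are at (375,75) and (358,285), tape ends at (168,57) and (154,283), leg end at (331,178). The holder is yawed by about -0.08 rad.

```bash
cat > plan.py <<'E'
from h import *
def rows(tgt,yaw_y,n,up=None):
    s=get_state();p=s['position'];M=R.from_rotvec(s['tool_rot']).as_matrix()
    a=np.arctan2(M[1,1],M[0,1]);dt=-np.degrees((yaw_y-a+np.pi/2)%np.pi-np.pi/2)
    print('turn units total',dt/5)
    for i in range(n):
        v=M.T@((np.array(tgt)-p)/n)/.04
        print(v.round(2),round(dt/5/n,2))
        M=M@R.from_rotvec([0,0,np.radians(dt/n)]).as_matrix()
E
python3 - <<'E'
from plan import *
z=np.load('pics/top.png.npz');K,T=z['K'],z['T']
def at(u,v,h):
    u=230+(u+.5)/4.4-.5;v=180+(v+.5)/4.4-.5
    r=T[:3,:3]@np.linalg.inv(K)@[u,v,1];return T[:3,3]+r*(h-T[2,3])/r[2]
a,b=at(375,75,.046),at(358,285,.046);print('tbar',a,b,np.linalg.norm(a-b),(a+b)/2)
t1,t2=at(168,57,.014),at(154,283,.014);print('tape',t1,t2,np.linalg.norm(t1-t2),(t1+t2)/2)
e=at(331,178,.05);print('end',e)
x=(a-b+t1-t2);x[2]=0;x/=np.linalg.norm(x);y=np.array([-x[1],x[0],0]);print(x,np.arctan2(x[1],x[0]))
print('pull needed',((t1+t2)/2-(a+b)/2)@y-.02)
m=(a+b)/2+.0055*x-.02*y;print('tool target',m)
rows([m[0],m[1],.23],np.arctan2(x[1],x[0]),16)
E
```

```text
tbar [ 5.75593731e-01 -3.74329057e-04  4.60000000e-02] [0.46539532 0.0075693  0.046     ] 0.11048434381276935 [0.52049453 0.00359749 0.046     ]
tape [0.58776347 0.10996506 0.014     ] [0.46557982 0.11536123 0.014     ] 0.1223027567430801 [0.52667164 0.11266314 0.014     ]
end [0.52074992 0.02232172 0.05      ]
[ 0.99835642 -0.05731027  0.        ] -0.057341693589691434
pull needed 0.08924040935866612
tool target [ 0.52483928 -0.01668485  0.046     ]
turn units total -12.359412668796672
[ 0.73 -0.65 -0.01] -0.77
[ 0.77 -0.59 -0.01] -0.77
[ 0.81 -0.54 -0.01] -0.77
[ 0.85 -0.49 -0.01] -0.77
[ 0.88 -0.43 -0.01] -0.77
[ 0.91 -0.37 -0.01] -0.77
[ 0.93 -0.31 -0.01] -0.77
[ 0.95 -0.24 -0.01] -0.77
[ 0.96 -0.18 -0.01] -0.77
[ 0.97 -0.11 -0.01] -0.77
[ 0.98 -0.05 -0.01] -0.77
[ 0.98  0.02 -0.01] -0.77
[ 0.97  0.08 -0.01] -0.77
[ 0.97  0.15 -0.01] -0.77
[ 0.95  0.21 -0.01] -0.77
[ 0.94  0.28 -0.01] -0.77
```

Sizes agree to within 2 mm. Now the approach.

```bash
python3 -m jog '[[[1,0.72,-0.65,-0.4,-0.8],[1,0.77,-0.6,-0.4,-0.8],[1,0.81,-0.54,-0.2,-0.8],[1,0.85,-0.49,0,-0.8],[1,0.88,-0.43,0,-0.8],[1,0.91,-0.37,0,-0.8],[1,0.93,-0.31,0,-0.8],[1,0.95,-0.24,0,-0.8]]]'; python3 - <<'E'
from plan import *
rows([.5248,-.0167,.23],-.0573,8)
E
```

```text
time: 1.1
position: [0.3971, -0.2993, 0.2625]
tool_rot: [2.759, 1.503, -0.0]
ft_force: [0.4, 0.1, 1.0]
grip_width: 1.0
turn units total -5.911945757027117
[ 0.96 -0.14  0.1 ] -0.74
[ 0.97 -0.08  0.1 ] -0.74
[ 0.97 -0.02  0.1 ] -0.74
[0.97 0.04 0.1 ] -0.74
[0.96 0.11 0.1 ] -0.74
[0.95 0.17 0.1 ] -0.74
[0.94 0.23 0.1 ] -0.74
[0.93 0.29 0.1 ] -0.74
```

```bash
python3 -m jog '[[[1,0.96,-0.14,0.1,-0.74],[1,0.97,-0.08,0.1,-0.74],[1,0.97,-0.02,0.1,-0.74],[1,0.97,0.04,0.1,-0.74],[1,0.96,0.11,0.1,-0.74],[1,0.95,0.17,0.1,-0.74],[1,0.94,0.23,0.1,-0.74],[1,0.93,0.29,0.1,-0.74],[1,0,0,0,0],[1,0,0,0,0]]]'; python3 - <<'E'
from plan import *
im,d,K,T=grab('wrist','w1.png')
rows([.5248,-.0167,.23],-.0573,1)
E
```

```text
time: 2.35
position: [0.5252, -0.0193, 0.2304]
tool_rot: [2.287, 2.154, -0.001]
ft_force: [-0.7, 0.8, -0.3]
grip_width: 0.999
turn units total -0.04853711288792172
[ 0.08 -0.02  0.01] -0.05
```

View pics/w1.png

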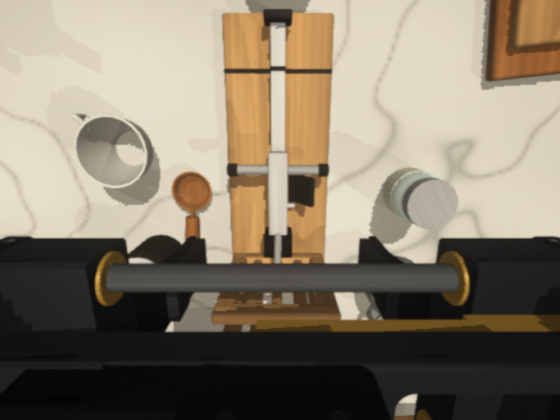

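The wrist picture shows the holder clear ahead: T-bar (230..327,169), tape (225..331,70), leg end (278,153), lever (300,190). I'll crop it for accuracy.

```bash
python3 - <<'E'
from h import *
im=np.load('pics/w1.png.npz')['im']
c=im[60:210,210:350];cv2.imwrite('pics/w1z.png',cv2.resize(c,None,fx=4,fy=4,interpolation=cv2.INTER_CUBIC)[:,:,::-1])
g=im.mean(2)
for u in (240,255,300,315): print('tape',u,g[64:78,u].round())
for u in (240,255,): print('tbar',u,g[160:180,u].round())
print('end',g[144:162,270:286].mean(1).round())
E
```

```text
tape 240 [155. 154. 155. 147. 118.  69.  48.  49.  67. 111. 148. 157. 158. 158.]
tape 255 [153. 156. 159. 153. 122.  70.  47.  49.  64. 107. 151. 161. 162. 161.]
tape 300 [160. 159. 159. 158. 140.  83.  51.  50.  60. 100. 147. 158. 159. 159.]
tape 315 [148. 149. 149. 146. 128.  79.  51.  51.  60.  96. 137. 148. 149. 148.]
tbar 240 [143. 143. 144. 140. 137. 143. 158. 171. 178. 179. 173. 160. 142. 124.
 103.  90.  90.  92.  92.  91.]
tbar 255 [150. 150. 149. 147. 139. 141. 155. 170. 177. 178. 174. 160. 143. 125.
 114. 115. 100.  93.  95.  96.]
end [197. 196. 196. 194. 193. 191. 180. 151. 148. 181. 200. 205. 206. 206.
 206. 206. 206. 206.]
```

View pics/w1z.png

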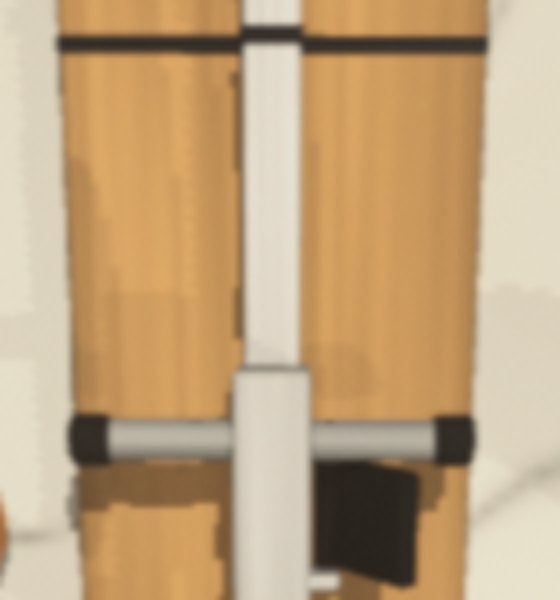

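```bash
python3 - <<'E'
from plan import *
z=np.load('pics/w1.png.npz');K,T,d=z['K'],z['T'],z['d'];P=cloud(d,K,T)
def at(u,v,h):
    r=T[:3,:3]@np.linalg.inv(K)@[u,v,1];return T[:3,3]+r*(h-T[2,3])/r[2]
a,b=at(328.5,169.8,.042),at(227.5,169.8,.042);t1,t2=at(331,70.6,.014),at(225,70.3,.014)
x=(a-b);x/=np.linalg.norm(x);tx=t1-t2;print('len',np.linalg.norm(a-b),np.linalg.norm(tx),'yaw',np.arctan2(x[1],x[0]),np.arctan2(tx[1],tx[0]))
yaw=(np.arctan2(x[1],x[0])+np.arctan2(tx[1],tx[0]))/2
x=np.array([np.cos(yaw),np.sin(yaw),0]);y=np.array([-x[1],x[0],0])
o=(a+b)/2;print('tbar',o)
f=lambda p:((p-o)@x*1e3,(p-o)@y*1e3,p[2]*1e3)
for n,p in dict(tapeL=t1,tapeR=t2,taperail=at(277.5,68.9,.029),end=at(277.5,152.2,.05),levA=P[182,312],levB=P[200,310],levC=P[190,305]).items(): print(n,np.round(f(p),1))
tg=o+.0055*x-.02*y;rows([tg[0],tg[1],.1],yaw,1);rows([tg[0],tg[1],.022],yaw,1)
for v in (185,192,199):print([tuple(np.round(f(P[v,u]),0)) for u in range(288,318,3)])
E
```

```text
len 0.11653576336409968 0.12182653659152205 yaw -0.06007905772918746 -0.06272461816679797
tbar [0.52198944 0.0039278  0.042     ]
tapeL [ 60.8 110.4  14. ]
tapeR [-61.  110.6  14. ]
taperail [ -0.5 109.6  29. ]
end [-0.4 20.7 50. ]
levA [ 38.4 -12.1  54.2]
levB [ 36.6 -32.8  54.6]
levC [ 31.1 -22.2  49.5]
turn units total -0.0015335123546051815
[0.1  0.02 3.26] -0.0
turn units total -0.0015335123546051815
[0.1  0.02 5.21] -0.0
[(np.float64(12.0), np.float64(-21.0), np.float64(25.0)), (np.float64(16.0), np.float64(-21.0), np.float64(27.0)), (np.float64(19.0), np.float64(-20.0), np.float64(32.0)), (np.float64(22.0), np.float64(-19.0), np.float64(37.0)), (np.float64(26.0), np.float64(-18.0), np.float64(42.0)), (np.float64(29.0), np.float64(-17.0), np.float64(45.0)), (np.float64(32.0), np.float64(-16.0), np.float64(51.0)), (np.float64(35.0), np.float64(-15.0), np.float64(55.0)), (np.float64(39.0), np.float64(-16.0), np.float64(54.0)), (np.float64(46.0), np.float64(-23.0), np.float64(15.0))]
[(np.float64(12.0), np.float64(-30.0), np.float64(25.0)), (np.float64(16.0), np.float64(-29.0), np
[... 343 characters left out ...]
float64(56.0)), (np.float64(39.0), np.float64(-24.0), np.float64(54.0)), (np.float64(46.0), np.float64(-32.0), np.float64(15.0))]
[(np.float64(12.0), np.float64(-39.0), np.float64(24.0)), (np.float64(16.0), np.float64(-38.0), np.float64(27.0)), (np.float64(19.0), np.float64(-37.0), np.float64(32.0)), (np.float64(23.0), np.float64(-36.0), np.float64(38.0)), (np.float64(26.0), np.float64(-35.0), np.float64(42.0)), (np.float64(29.0), np.float64(-34.0), np.float64(45.0)), (np.float64(32.0), np.float64(-32.0), np.float64(51.0)), (np.float64(35.0), np.float64(-32.0), np.float64(54.0)), (np.float64(39.0), np.float64(-31.0), np.float64(55.0)), (np.float64(47.0), np.float64(-41.0), np.float64(15.0))]
```

Pull needed is about 90 mm. The lever's outer edge is about 41 mm from the rail's middle, and the inner finger will be at about 47 mm. Descending behind the T-bar.

```bash
python3 -m jog '[[[0.95,0.05,0.02,0.7,0],[0.95,0.05,0,0.7,0],[0.95,0,0,0.7,0],[0.95,0,0,0.7,0],[0.95,0,0,0.7,0],[0.95,0,0,0.7,0],[0.95,0,0,0.5,0],[0.95,0,0,0.3,0],[0.95,0,0,0.2,0],[0.95,0,0,0,0]]]'; python3 - <<'E'
from plan import *
im,d,K,T=grab('wrist','w2.png')
y=np.array([.0614,.9981,0]);x=np.array([.9981,-.0614,0]);p=get_state()['position']-[.52199,.00393,0]
print(p@x*1e3,p@y*1e3,p[2])
E
```

```text
time: 3.65
position: [0.5265, -0.0159, 0.0225]
tool_rot: [-2.288, -2.152, 0.001]
ft_force: [0.4, -0.7, 0.8]
grip_width: 0.949
6.090370381082612 -19.294526449854533 0.02293786402831921
```

View pics/w2.png

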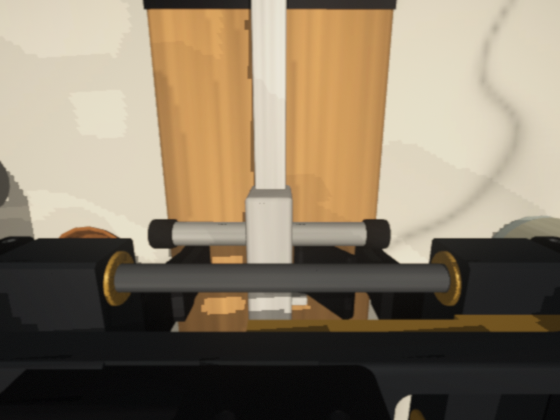

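The fingers straddle the bar behind the T-bar (end caps at (160,233) and (377,233)) and the tape shows at the top edge. Pulling part way.

```bash
python3 -m jog '[[[0.95,0.05,0,0,0],[0.95,0.15,0,0,0],[0.95,0.2,0,0,0],[0.95,0.2,0,0,0],[0.95,0.25,0,0,0],[0.95,0.25,0,0,0],[0.95,0.25,0,0,0],[0.95,0.2,0,0,0],[0.95,0.15,0,0,0],[0.95,0,0,0,0]]]'; python3 - <<'E'
from plan import *
im,d,K,T=grab('wrist','w3.png')
y=np.array([.0614,.9981,0]);x=np.array([.9981,-.0614,0]);p=get_state()['position']-[.52199,.00393,0]
print(p@x*1e3,p@y*1e3,p[2])
cv2.imwrite('pics/w3z.png',cv2.resize(im[80:300,120:420],None,fx=2.6,fy=2.6,interpolation=cv2.INTER_CUBIC)[:,:,::-1])
E
```

```text
time: 4.95
position: [0.5312, 0.0507, 0.0231]
tool_rot: [2.286, 2.15, -0.002]
ft_force: [-0.2, -6.2, 1.8]
grip_width: 0.951
6.385710240378498 47.029433470039265 0.023152083418793497
```

View pics/w3z.png

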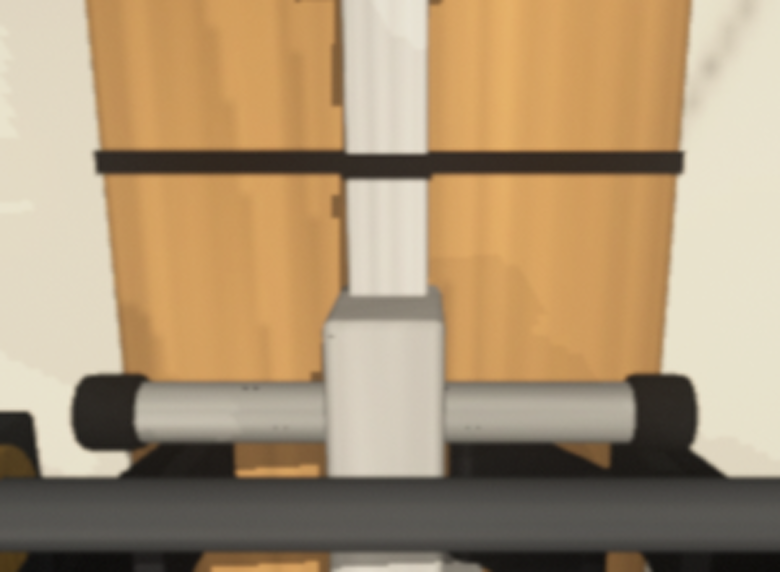

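The leg follows the fingers (-6 N). In the crop the tape's centre is at v=163 and the leg end's top edge at v=321.

```bash
cat > gap.py <<'E'
from h import *
def gap(f,tape,rail,end,foot,u0=120,v0=80,s=2.6):
    z=np.load('pics/'+f+'.npz');K,T,d=z['K'],z['T'],z['d'];P=cloud(d,K,T)
    y=np.array([.0614,.9981,0])
    def at(u,v,h):
        u=u0+(u+.5)/s-.5;v=v0+(v+.5)/s-.5
        r=T[:3,:3]@np.linalg.inv(K)@[u,v,1];return (T[:3,3]+r*(h-T[2,3])/r[2])@y*1e3
    t=[at(200,tape,.014),at(580,tape,.014),at(387,rail,.029)];e=[at(385,end,.05),at(387,foot,.029)]
    print('tape',np.round(t,1),'end',np.round(e,1),'gap',np.mean(t)-np.mean(e))
    for v in (100,200,270): print(P[v,330] if 0 else '',end='')
    return P
E
python3 - <<'E'
from gap import *
P=gap('w3.png',163,166,321,296)
print('rail z',P[155,268],'leg z',P[230,268],'tape z',P[142,180])
E
```

```text
tape [145.7 145.7 145.8] end [120.1 120. ] gap 25.663776822530167
rail z [0.52764535 0.10807234 0.03058244] leg z [0.52613105 0.07532398 0.05127708] tape z [0.47889948 0.11669893 0.01409535]
```

```bash
python3 -m jog '[[[0.95,0.1,0,0,0],[0.95,0.15,0,0,0],[0.95,0.2,0,0,0],[0.95,0.12,0,0,0],[0.95,0.08,0,0,0],[0.95,0,0,0,0],[0.95,0,0,0,0],[0.95,0,0,0,0]]]'; python3 - <<'E'
from plan import *
im,d,K,T=grab('wrist','w4.png')
y=np.array([.0614,.9981,0]);x=np.array([.9981,-.0614,0]);p=get_state()['position']-[.52199,.00393,0]
print(p@x*1e3,p@y*1e3,p[2])
cv2.imwrite('pics/w4z.png',cv2.resize(im[80:300,120:420],None,fx=2.6,fy=2.6,interpolation=cv2.INTER_CUBIC)[:,:,::-1])
E
```

```text
time: 6.0
position: [0.5328, 0.0757, 0.0231]
tool_rot: [2.287, 2.149, -0.003]
ft_force: [-0.0, -6.7, 3.5]
grip_width: 0.955
6.413359241043394 72.29998571840223 0.023162162152023366
```

View pics/w4z.png

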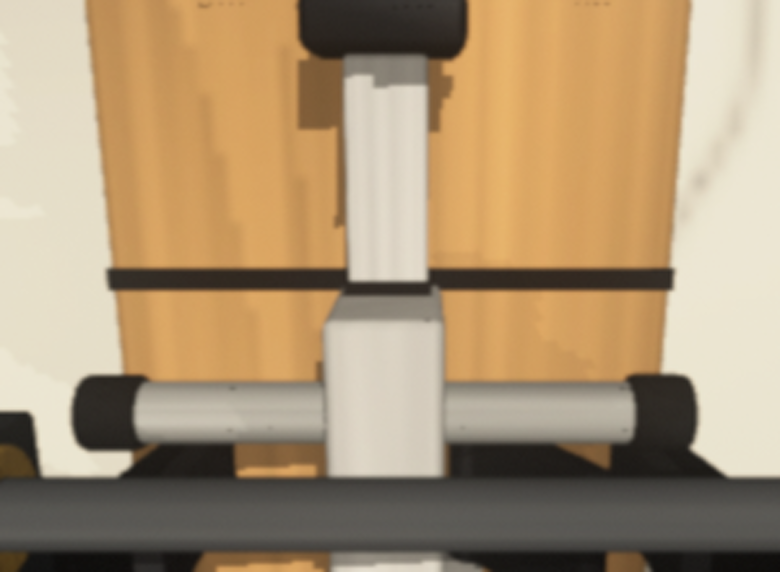

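Tape at v=279, leg end at 321, and half of the tape strip on the rail is covered by the end (282–295 still visible), so it stands on the centre line. I'll check that, then squeeze.

```bash
python3 - <<'E'
from gap import *
gap('w4.png',279,295,321,296)
E
python3 -m jog '[[[0.85,0,0,0,0],[0.75,0,0,0,0],[0.65,0,0,0,0],[0.6,0,0,0,0],[0.55,0,0,0,0],[0.5,0,0,0,0]]]' 40
```

```text
tape [145.7 145.6 145.3] end [145.2 145.1] gap 0.41737037355969164
time: 6.8
position: [0.5347, 0.0754, 0.0239]
tool_rot: [2.286, 2.147, 0.001]
ft_force: [2.1, -6.8, 2.9]
grip_width: 0.53
```

```bash
python3 -m jog '[[[0.45,0,0,0,0],[0.4,0,0,0,0],[0.35,0,0,0,0],[0.3,0,0,0,0],[0.25,0,0,0,0],[0.2,0,0,0,0],[0.2,0,0,0,0],[0.2,0,0,0,0]]]' 40; python3 - <<'E'
from plan import *
im,d,K,T=grab('wrist','w5.png')
s=get_state();y=np.array([.0614,.9981,0]);x=np.array([.9981,-.0614,0]);p=s['position']-[.52199,.00393,0]
print(p@x*1e3,p@y*1e3,p[2],s['grip_width']*87)
cv2.imwrite('pics/w5z.png',cv2.resize(im[80:300,120:420],None,fx=2.6,fy=2.6,interpolation=cv2.INTER_CUBIC)[:,:,::-1])
E
```

```text
time: 7.8
position: [0.5313, 0.0757, 0.0234]
tool_rot: [2.288, 2.15, -0.008]
ft_force: [-5.1, -7.0, 9.7]
grip_width: 0.372
4.882435378074778 72.18421606410146 0.023347301020353494 32.20959972550863
```

View pics/w5z.png

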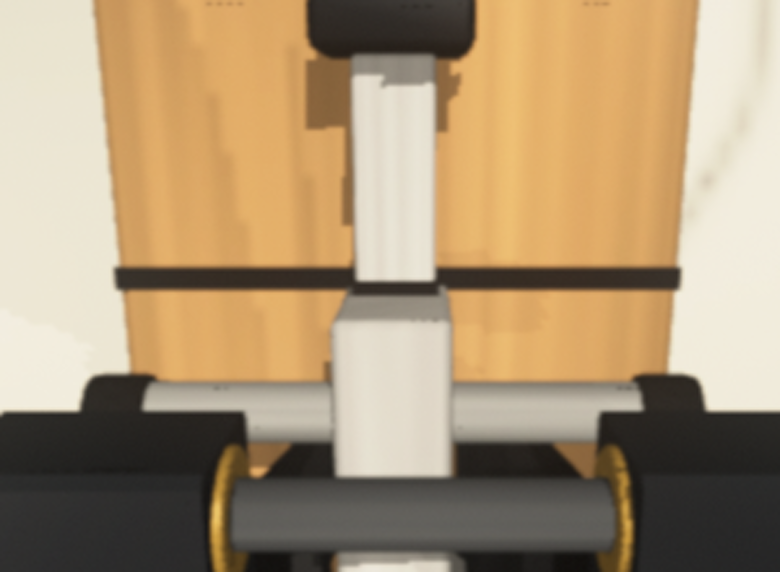

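The end is still on the tape (tape 278, end 321, half the strip covered) and the opening is 32 mm, against 33 mm expected when shut. I'll hold and confirm it is steady.

```bash
python3 -m jog '[[[0.2,0,0,0,0],[0.2,0,0,0,0],[0.2,0,0,0,0],[0.2,0,0,0,0],[0.2,0,0,0,0],[0.2,0,0,0,0]]]' 50; python3 - <<'E'
from gap import *
gap('w5.png',278,294.5,320.5,295)
s=get_state();print(s['grip_width']*87,s['position'],np.abs(s['qd']).max())
im,d,K,T=grab('scene');P=cloud(d,K,T)
y=np.array([.0614,.9981,0]);x=np.array([.9981,-.0614,0]);o=np.array([.52199,.00393,0])
E
```

```text
time: 8.6
position: [0.5313, 0.0757, 0.0234]
tool_rot: [2.288, 2.151, -0.008]
ft_force: [-6.8, -6.6, 9.7]
grip_width: 0.37
tape [145.7 145.7 145.3] end [145.1 145.2] gap 0.4369453844605289
32.180878372910094 [0.5312559  0.07571561 0.0233543 ] 0.0016173017506843632
```

```bash
python3 -c "
from bench import job
print(job.close_job())"
```

```text
the job is handed in; nothing more can be done
None
```

The board holder is locked open at the tape mark, and I handed the job in with the fingers still gripping. I hooked the fingers behind the T-bar on both sides of the bar, drew the leg out about 89 mm and squeezed the lever shut while holding it there.

**Last checks**
- **Position:** the end of the leg's bar measured 0.4 mm short of the tape's centre line both before and after the squeeze. The limit is 5 mm.
- **Lever:** the jaws stopped at 32.2 mm, where 33 mm is expected for a shut lever and bar. Raising the grip from 40 to 50 N did not change that, so I take the lever to be at its stop. I did not measure its angle or see it directly in the last image.
- **Steadiness:** the arm stayed still at the mark with under 10 N on any axis at the wrist, and the job took 8.6 s of the 35 s allowed.
- **Crockery and jars:** I planned the path to stay clear of them, and the wrist force gave no sign of a knock. I did not measure their positions again afterwards.

No check failed. The only disagreements were small: the T-bar measured 116.5 mm in the wrist image instead of 112 mm, and the jaws read 0.8 mm narrower than expected.

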